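Find the tired valve spring on the spring tester

ROBOT

A 7-joint arm with a two-finger parallel gripper is mounted at the origin on the work surface. World frame = base frame: x ahead of the robot, y to its left, z up, the work surface at z = 0. Lengths are in m, angles in rad, forces in N, time in s.
With the tool pointing down it reaches from about 0.4 to 0.85 m from the base axis. Payload 10.4 kg.
Tool frame: the origin (TCP) lies on the centre line of the jaws, within the pads' length; the fingertips stand 11 mm ahead of it and the grasp point (between the pads) lies 8 mm behind it; z points along the fingers, y is the line along which they close (so a half turn about z gives the same grasp; the last joint's range is limited). The gripper opens to 87 mm and grips with 3 to 60 N. Pads are 19 mm wide; open, the fingers measure 117 mm over their backs; the gripper's body (75 mm by 190 mm) begins 51 mm behind the grasp point.
Start: joints at [1.308, 0.332, -0.065, 1.46, 0.022, 1.35, -0.088], TCP at [0.148, -0.607, 0.234] pointing down, gripper open.
Joint ranges: [-2.6, 2.6], [-0.5, 2.12], [-1.47, 1.34], [0.16, 2.42], [-1.27, 4.41], [0.06, 2.06], [-2.6, 2.6]. Speed limits (rad/s): [2.22, 2.22, 2.79, 2.79, 3.14, 3.14, 3.14].

INTERFACE

Orientations are given as a unit quaternion [x, y, z, w].
In Python, from bench import r gives the robot as it stands.
- The arm moves only by the shell command python3 -m pendant 'ROWS' [OPENING] [FORCE]. ROWS is JSON, a list of rows, each a list of 4 numbers: the shift along the tool's x, y, z in m, then the turn about the tool's z in rad. A call has 1 to 8 rows; each row shifts and turns the commanded pose from where the row before left it, along the tool's axes as they then stand; what a row does not reach is not made up. A row lasts 1/12 s, in which the tool goes at most 41.7 mm and 7.16 degrees, less where a joint would pass 70% of its speed; a pose out of reach is approached as far as the arm can. A call with a gripper value outside its range is refused whole. OPENING is the opening, from 0 (shut) to 1 (fully open), set as the call begins (- or left out, the last holds). The fingers move at their own pace and stop on an object; FORCE is the grip in N (left out, the last holds). Time passes only in rows, so rows that do not move let the fingers close. It gives the time, the measured TCP pose, the force, the opening and the grip force at its end, in the units of the state.
- r.read_state(): the state, without advancing time (a new reading comes with each control period).
- r.camera(name): name is "scene" or "top" or "wrist"; returns a dict with "img" (420x560x3 uint8, red, green, blue), "camera_matrix" (3x3 intrinsics, pixels), "dist_coeffs" ([k1, k2, p1, p2, k3] as OpenCV has them; the pictures are not rectified), "xyz" and "attitude" of the camera in the world. Camera axes: x right, y down, z forward; pixel columns grow to the right and rows downward; lengths in m; the calibration is good to about 2 mm. A picture is of the moment at which its call begins. There is no depth.
- r.close_job(): hands the job in; it is judged then, once.
Trained networks look in the newest picture that a camera, given by its name, has taken for a name from the list of things; names that differ only in an ending like _2 or _b are one class to them, and where a whole thing is asked for, a point or a joint stands for the part that bears it (a point fixed in the world has none). Each returns a list of dicts, best first, with "score" (0 to 1); they miss things now and then, are a little off and sometimes report something else, mostly with a low value. They report only what shows in the picture. A call takes as long as a camera call. They do not tell look-alikes from the thing itself.
- r.outline_of(thing, camera): "mask" (420x560 bool, what is visible of it) and "bbox" ([centre column, centre row, width, height] in pixels, round what is visible of it).
The state is a dict: "time": time; "joint_positions": joint angles; "joint_vel": joint speeds; "joint_torque": joint torques, N m; "ee_pos": TCP position; "eef_rot": TCP orientation; "ft_force": force on the tool from outside, world axes, zero at the start; "torque": the same for the moment, N m; "width": finger opening in m; "grip_force": force on a finger pad.
Only numpy, scipy, OpenCV 4.12 (cv2) and the standard library are available. Lean on these libraries where they do the work, as an engineer would, in place of code of your own. Each camera call takes 0.05 s, during which the arm holds its last target. There are 200 camera calls.

TASK

One of the two look-alike valve springs on the bench is tired: set one of them over the pilot of the spring tester without knocking its drag pointer, then with shut fingers press straight down on the cap at about 15 N for about a second, never over 20 N. If the pointer was dragged below the fixed mark, that spring is the tired one: put it into the scrap tin and leave the other standing untouched; if not, leave it on the tester and put the other one into the tin. Do not shift the other things or touch the pointer.

Things in the scene. Friction and masses are not known exactly. Their poses are not given: they have to be found in the camera images.
- spring_1_mid (a point): One of two look-alike steel valve springs, upright, 60 mm tall unloaded, 0.13 kg: ring foot (29 mm across, 5 thick, bore 18), five turns of wire (26 mm across), solid flat cap (46 mm across, 8 thick: grip its side, press its top). This point: on the axis, 30 mm above the underside, fixed to the foot; z up along the axis. One spring is good, one tired; either may stand in either place.
- spring_1_top (a point): Centre of the flat top of spring_1's cap; sinks with the cap. A spring yields only along its axis, from 2 to 3 N on, by 33 mm at most: a good one 0.85 N per mm, 46 mm long at 15 N; a tired one 0.48 N per mm, 32 mm long at 15 N.
- spring_1: The whole of spring_1; origin at the centre of the underside of its foot, z up along its axis.
- spring_2_mid (a point): One of two look-alike steel valve springs, upright, 60 mm tall unloaded, 0.13 kg: ring foot (29 mm across, 5 thick, bore 18), five turns of wire (26 mm across), solid flat cap (46 mm across, 8 thick: grip its side, press its top). This point: on the axis, 30 mm above the underside, fixed to the foot; z up along the axis. One spring is good, one tired; either may stand in either place.
- spring_2_top (a point): Centre of the flat top of spring_2's cap; sinks with the cap. A spring yields only along its axis, from 2 to 3 N on, by 33 mm at most: a good one 0.85 N per mm, 46 mm long at 15 N; a tired one 0.48 N per mm, 32 mm long at 15 N.
- spring_2: The whole of spring_2; origin at the centre of the underside of its foot, z up along its axis.
- tester_seat (a point): Centre of the upper face of the spring tester's round fixed plate (60 mm across), 22 mm above the bench; z up. In the plate's middle a pilot, 14 mm across, 12 mm high, its upper half tapered to 4 mm: a spring's foot drops over it with 2 mm to spare all round and rests on the plate.
- pointer (a joint): Drag pointer of the tester, m: 0 at the top (start), grows as it slides down, to 0.036. The sinking cap pushes it down (it engages 1 mm below the unloaded cap's underside, takes 0.5 to 1 N) and it stays at the lowest point, so shortest spring length = 59 mm minus this value. Level with the reference mark at 0.019; after 15 N about 0.013 for a good spring, 0.027 for a tired one.
- pointer_tip (a point): Free end, upper edge, of the drag pointer's thin blade, which juts from the gauge post towards the plate and ends 19.5 mm from the plate's axis, so that it lies under the rim of a seated spring's cap; at the start 51 mm above the plate. A spring being set down must pass it without catching: its foot clears it by 5 mm when centred.
- tester_mark (a point): Reference mark: upper edge, at the free end, of the short fixed steel blade on the gauge post beside the drag pointer (17.5 mm from it along the tester's x), 32 mm above the plate: where the pointer stands if the spring is squeezed to 40 mm.
- tester: The whole tester, fixed: grey base 120 mm (its x) by 150 mm (its y, from -45 to +105), 18 mm thick; origin under the plate's axis at bench height, z up, seat and mark axes the same. The gauge post (16 by 12 mm, top 88 mm above the bench) stands 80 mm from the axis on the +y side, so fingers closing along the tester's x have room.
- scrap_tin: Shallow round open aluminium scrap tin, fixed, 130 mm across at the rim, 40 mm tall, 3 mm wall, 4 mm floor; origin at the centre of its underside.
- socket_a: Bystander: small steel socket standing on the bench, 28 mm across, 26 mm tall. Origin at its underside's centre.
- socket_b: Bystander: steel socket standing on the bench, 34 mm across, 30 mm tall. Origin at its underside's centre.
- wrench: Bystander: open-ended wrench lying flat, 190 mm long. Origin at its underside's centre.
- screwdriver: Bystander: screwdriver lying flat, about 200 mm long. Origin at its underside's centre.
- piston: Bystander: aluminium engine piston standing on the bench, 80 mm across, 55 mm tall. Origin at its underside's centre.
- jar: Bystander: clear jar with a steel lid, 68 mm across, 85 mm tall. Origin at its underside's centre.
- grease_can: Bystander: low steel grease can, 80 mm across, 60 mm tall. Origin at its underside's centre.
Not all that is in view belongs to the job. Leave any blue or purple look-alike of the spring_2 alone.

How it is judged:
By the outcome, as a careful person would: the job done as asked, in the order asked, and still so for the second after the job is handed in, with the robot touching nothing.
It also fails if it takes over 61 s, if anything falls off the work surface, if the arm or the gripper's body presses on something with over 40 N, if the wrist force passes 120 N, or if a joint passes its speed limit or range.

## Working session

There is one attempt and no reset: what is moved stays moved. The work goes in short steps, Python scripts to look and compute and a shell command to move; the robot and the scene stay as the last step left them, time stands still between calls to the robot, and variables do not carry over. Pictures are saved under pics/ and viewed, at most 10 in all, crops included, and the job is handed in when it is done.

```bash
mkdir -p pics; ls; cat > h.py <<'E'
from bench import r
import numpy as np, cv2
from scipy.spatial.transform import Rotation as R
def rot(c):
    a=np.array(c["attitude"],float)
    return a if a.shape==(3,3) else R.from_quat(a).as_matrix()
def plane(c,px,z):
    px=np.array(px,float).reshape(-1,1,2)
    u=cv2.undistortPoints(px,np.array(c["camera_matrix"]),np.array(c["dist_coeffs"])).reshape(-1,2)
    d=np.c_[u,np.ones(len(u))]@rot(c).T
    o=np.array(c["xyz"]); return o+d*((z-o[2])/d[:,2])[:,None]
def proj(c,P):
    M=rot(c).T; t=-M@np.array(c["xyz"])
    return cv2.projectPoints(np.array(P,float).reshape(-1,1,3),cv2.Rodrigues(M)[0],t,np.array(c["camera_matrix"]),np.array(c["dist_coeffs"]))[0].reshape(-1,2)
def save(c,n): cv2.imwrite("pics/"+n,c["img"][:,:,::-1])
E
python3 - <<'E'
from h import *
s=r.read_state(); print({k:np.round(v,3) for k,v in s.items()})
a=[]
for n in("scene","top"):
    c=r.camera(n); a.append(c["img"]); print(n,np.round(c["xyz"],3),c["attitude"])
    zs={"spring_1":.06,"tester":.018,"tester_seat":.022,"scrap_tin":.04,"pointer":.07,"socket_a":.026,"wrench":.0,"screwdriver":.0,"piston":.055,"jar":.085,"grease_can":.06}
    for t,z in zs.items():
        try:
            for d in r.outline_of(t,n)[:3]: print(t,round(d["score"],2),np.round(d["bbox"]),plane(c,d["bbox"][:2],z)[0].round(3))
        except Exception as e: print(t,e)
    save(c,n+"0.png")
E
```

```text
pics
{'time': np.float64(0.0), 'joint_positions': array([ 1.308,  0.333, -0.065,  1.461,  0.022,  1.35 , -0.089]), 'joint_vel': array([ 0.   , -0.002, -0.   , -0.001, -0.001, -0.001,  0.001]), 'joint_torque': array([-0.0000e+00, -6.2326e+01,  2.4000e-02, -3.8989e+01, -6.1000e-02,
        4.0000e-02,  0.0000e+00]), 'ee_pos': array([ 0.148, -0.607,  0.233]), 'eef_rot': array([ 0.993,  0.12 , -0.   , -0.001]), 'ft_force': array([ 0.227, -0.091,  0.158]), 'torque': array([0.013, 0.022, 0.073]), 'grip_force': np.float64(0.0), 'width': np.float64(0.087)}
scene [1.006 0.05  0.837] [ 0.70572618  0.66519552 -0.17151778 -0.17334106]
spring_1 0.88 [379. 213.  22.  27.] [0.609 0.297 0.06 ]
spring_1 0.79 [341. 237.  20.  29.] [0.663 0.204 0.06 ]
spring_1 0.67 [414. 232.  23.  22.] [0.662 0.366 0.06 ]
tester 0.62 [244. 227.  75.  60.] [ 0.605 -0.007  0.018]
tester 0.24 [381. 281.  40.  41.] [0.754 0.285 0.018]
tester 0.15 [352. 168.  23.  19.] [0.457 0.267 0.018]
tester_seat 0.95 [245. 225.  70.  52.] [ 0.603 -0.005  0.022]
scrap_tin 0.89 [129. 175.  54.  51.] [ 0.456 -0.288  0.04 ]
scrap_tin 0.52
[... 836 characters left out ...]
0.596 0.305 0.022]
tester_seat 0.18 [194. 146.  32.  31.] [0.751 0.287 0.022]
scrap_tin 0.85 [412. 264.  59.  54.] [ 0.44 -0.29  0.04]
pointer 0.5 [294. 207.  11.  -2.] [0.582 0.015 0.07 ]
pointer 0.39 [301. 207.  60.  51.] [ 0.582 -0.002  0.07 ]
socket_a 0.71 [353. 281.  14.  13.] [ 0.396 -0.139  0.026]
socket_a 0.65 [181. 231.  14.  10.] [0.521 0.312 0.026]
wrench 0.6 [253. 145.  61.  14.] [0.762 0.127 0.   ]
screwdriver 0.61 [146. 249.  14.  74.] [0.472 0.408 0.   ]
piston 0.95 [344. 145.  29.  29.] [ 0.749 -0.115  0.055]
jar 0.63 [398. 151.  32.  36.] [ 0.726 -0.249  0.085]
grease_can 0.94 [195. 145.  30.  34.] [0.744 0.277 0.06 ]
grease_can 0.58 [185. 204.  23.  16.] [0.589 0.297 0.06 ]
```

```bash
python3 - <<'E'
import cv2,numpy as np
s=cv2.imread("pics/scene0.png");t=cv2.imread("pics/top0.png")
a=cv2.resize(s[140:320,300:460],None,fx=3.3,fy=3.3,interpolation=2)[:594]
b=cv2.resize(t[120:300,160:240],None,fx=3.3,fy=3.3,interpolation=2)[:594]
cv2.imwrite("pics/m1.png",np.hstack([a,b])[:600,:800])
a=cv2.resize(s[180:270,195:295],None,fx=4,fy=4,interpolation=2)
b=cv2.resize(t[165:255,250:350],None,fx=4,fy=4,interpolation=2)
cv2.imwrite("pics/m2.png",np.hstack([a,b]))
E
```

```text
(no output)
```

View pics/m1.png

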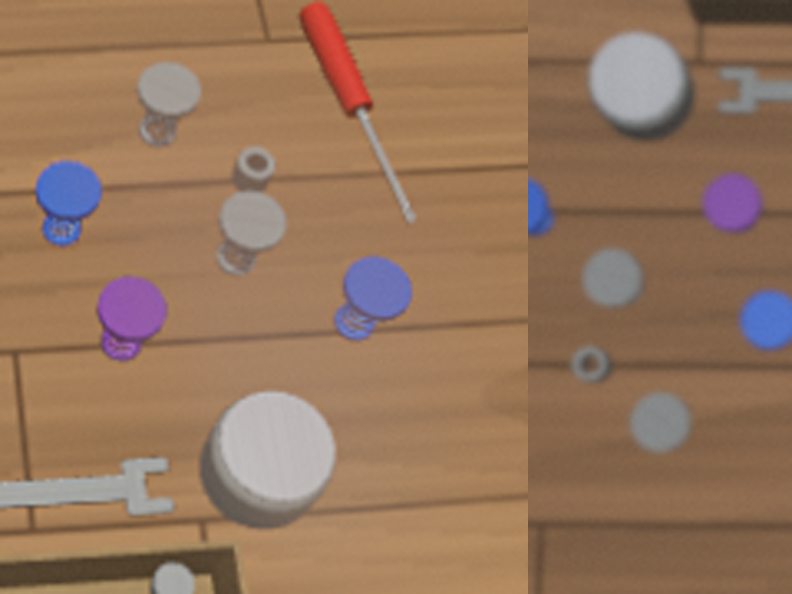

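View pics/m2.png

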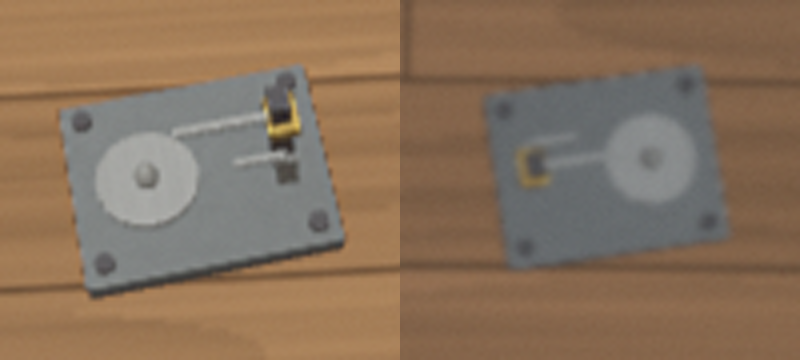

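View pics/scene0.png

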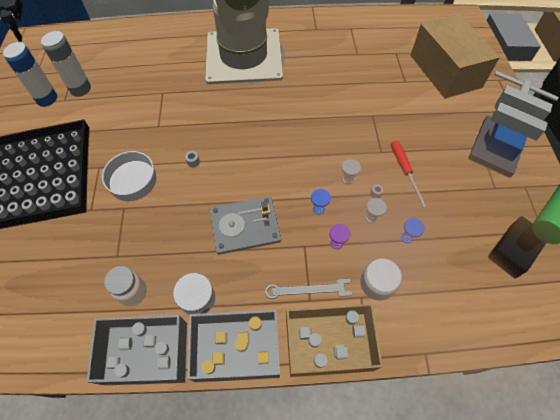

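Candidates in the scene picture are steel springs at (351,168) and (376,208), and look-alikes at (320,198) blue, (339,234) purple and (414,230) violet. I'm choosing the two bare-steel ones, confirmed in the close crop m1. In m2 the tester plate is at scene (232,224) and top (313,204), with the post on its +y side.

```bash
python3 - <<'E'
from h import *
for n in("scene","top"):
    c=r.camera(n); g=c["img"]
    pts={"scene":{"seat":(231.7,224.0,.022),"A":(351.3,167.2,.06),"B":(376.5,206.8,.06)},"top":{"seat":(312.7,204.5,.022),"A":(200,248,.06),"B":(185.5,204,.06)}}[n]
    for k,(u,v,z) in pts.items(): print(n,k,plane(c,[(u,v)],z)[0].round(4))
    m=r.outline_of("tester",n)[0]["mask"].astype(np.uint8)
    q=np.argwhere(m)[:,::-1].astype(float); P=plane(c,q,.018)[:,:2]
    rc=cv2.minAreaRect(P.astype(np.float32)*1000); print("rect",rc)
    # corner screws top image: crop m2 b
    if n=="top":
        cor=[(400+104,110),(400+685,84),(400+708,221),(400+525,247)]
    for d in r.outline_of("spring_1",n):
        mm=d["mask"]; col=g[mm].mean(0).round(); print(d["score"],np.round(d["bbox"],1),col,plane(c,d["bbox"][:2],.058)[0].round(3))
c=r.camera("scene")
b=[(82,122),(287,80),(318,220),(105,264)]
P=plane(c,[(x/4+195,y/4+180) for x,y in b],.018)[:,:2];print(P.round(4))
print(np.degrees(np.arctan2(*(P[1]-P[0])[::-1])),np.degrees(np.arctan2(*(P[2]-P[3])[::-1])))
c=r.camera("top")
b=[(104,110),(285,84),(308,221),(125,247)]
P=plane(c,[(x/4+250,y/4+165) for x,y in b],.018)[:,:2];print(P.round(4))
print(np.degrees(np.arctan2(*(P[0]-P[1])[::-1])),np.degrees(np.arctan2(*(P[3]-P[2])[::-1])))
E
```

```text
scene seat [ 0.5975 -0.0362  0.022 ]
scene A [0.4826 0.2542 0.06  ]
scene B [0.5935 0.2952 0.06  ]
rect ((596.79248046875, -7.272758483886719), (125.69883728027344, 150.36813354492188), 8.823293685913086)
0.94 [319.9 200.8  21.   26.3] [ 88. 108. 177.] [0.569 0.169 0.058]
0.84 [413.8 232.3  21.5  22.2] [111. 112. 169.] [0.661 0.367 0.058]
0.74 [349.6 171.8  21.2  20.5] [151. 140. 131.] [0.494 0.249 0.058]
0.65 [377.1 212.8  22.5  24.6] [153. 142. 135.] [0.608 0.294 0.058]
0.59 [339.5 236.8  18.3  28.7] [142.  87. 159.] [0.661 0.202 0.058]
top seat [ 0.5951 -0.0361  0.022 ]
top A [0.475  0.2551 0.06  ]
top B [0.5877 0.2961 0.06  ]
rect ((589.5498657226562, -5.577720642089844), (122.77098083496094, 152.8456268310547), 9.237539291381836)
0.63 [233.9 216.6  18.2  18.3] [ 85. 111. 186.] [0.557 0.171 0.058]
0.62 [186.7 202.9  19.   12.2] [132. 132. 131.] [0.591 0.294 0.058]
0.61 [221.6 180.7  20.3  19.4] [131.  85. 160.] [0.65  0.205 0.058]
0.59 [302.2 206.6  60.   51.5] [108. 110. 111.] [ 0.584 -0.005  0.058]
0.49 [200.6 249.8  17.1  17.2] [133. 134. 133.] [0.471 0.254 0.058]
[[ 0.5573 -0.0751]
 [ 0.5363  0.0479]
 [ 0.6297  0.0613]
 [ 0.6498 -0.0607]]
99.69476100832472 99.33288572334288
[[ 0.6272  0.0622]
 [ 0.6462 -0.0596]
 [ 0.5536 -0.0745]
 [ 0.5349  0.0474]]
98.86738418189942 98.73180445132695
```

```bash
python3 -m pendant '[[0,0,0,-0.124],[0,0,0,-0.124],[0,0,0,-0.124],[0,0,0,-0.124],[0,0,0,-0.124],[0,0,0,-0.124],[0,0,0,-0.124],[0,0,0,-0.124]]' 1 30
python3 -m pendant '[[0,0,0,-0.124],[0,0,0,-0.124],[0,0,0,-0.124],[0,0,0,-0.124],[0.01,0.012,0,0],[0.025,0.03,0,0],[0.025,0.03,0,0],[0.025,0.03,0,0]]'
```

```text
time: 2.27
ee_pos: [0.1484, -0.6071, 0.2336]
eef_rot: [0.814, 0.58, -0.0, 0.0]
ft_force: [0.9, 0.1, -0.6]
width: 0.0871
grip_force: 0.0
time: 2.93
ee_pos: [0.237, -0.5055, 0.2335]
eef_rot: [0.651, 0.759, 0.0, 0.0]
ft_force: [0.9, -0.4, 1.2]
width: 0.0868
grip_force: 0.0
```

```bash
python3 -m pendant '[[0.025,0.03,0,0],[0.025,0.03,0,0],[0.025,0.03,0,0],[0.025,0.03,0,0],[0.025,0.03,0,0],[0.025,0.03,0,0],[0.025,0.03,0,0],[0.025,0.03,0,0]]'
python3 -m pendant '[[0.03,0.02,0,0],[0.038,0.003,0,0],[0.038,0.003,0,0],[0.038,0.003,0,0],[0.038,0.003,0,0],[0.038,0.003,0,0],[0.038,0.003,0,0],[0.038,0.003,0,0]]'
cat > d.py <<'E'
from h import *
import sys
s=r.read_state(); M=R.from_quat(s["eef_rot"]).as_matrix()
t=np.array([float(v) for v in sys.argv[1:4]])
print("pos",s["ee_pos"].round(4),"yaw",np.degrees(np.arctan2(M[1,0],M[0,0])).round(2),"tool shift",(M.T@(t-s["ee_pos"])).round(4),"F",s["ft_force"].round(1),"j7",s["joint_positions"].round(2))
E
python3 d.py .478 .255 .2
```

```text
time: 3.6
ee_pos: [0.4427, -0.2699, 0.2339]
eef_rot: [0.65, 0.76, -0.0, 0.0]
ft_force: [0.8, -0.4, -0.1]
width: 0.0869
grip_force: 0.0
time: 4.27
ee_pos: [0.435, 0.0289, 0.2336]
eef_rot: [0.65, 0.76, -0.0, 0.001]
ft_force: [1.9, -0.5, 0.8]
width: 0.0871
grip_force: 0.0
pos [0.435  0.0289 0.2336] yaw 98.87 tool shift [0.2168 0.0773 0.0333] F [ 1.9 -0.5  0.8] j7 [ 0.74 -0.07 -0.86  1.89 -0.05  1.3   0.05]
```

```bash
python3 -m pendant '[[0.035,0.013,0.005,0],[0.035,0.013,0.005,0],[0.035,0.013,0.005,0],[0.035,0.013,0.005,0],[0.03,0.013,0.005,0],[0.02,0.008,0.005,0],[0,0,0,0],[0,0,0,0]]'
python3 d.py .478 .255 .2
python3 - <<'E'
from h import *
c=r.camera("wrist"); save(c,"w1.png"); print(c["xyz"])
for d in r.outline_of("spring_1","wrist"):
    m=d["mask"]; print(d["score"],np.round(d["bbox"],1),c["img"][m].mean(0).round(),plane(c,d["bbox"][:2],.06)[0].round(4))
E
```

```text
time: 4.93
ee_pos: [0.4773, 0.2273, 0.2031]
eef_rot: [0.649, 0.761, -0.0, -0.001]
ft_force: [0.4, -0.7, 0.4]
width: 0.0867
grip_force: 0.0
pos [0.4773 0.2273 0.2031] yaw 99.08 tool shift [0.0272 0.0051 0.0031] F [ 0.4 -0.7  0.4] j7 [ 0.37  0.29 -1.04  1.72  0.26  1.29 -0.57]
[0.46689946 0.29567759 0.35400994]
0.85 [285.9 171.3  43.7  39.2] [228. 227. 229.] [0.4784 0.2547 0.06  ]
0.72 [338.6 237.3  26.3  24.7] [ 69. 135. 231.] [0.5466 0.1929 0.06  ]
0.65 [464.5  81.5  67.8  48.1] [ 62. 128. 232.] [0.6357 0.3699 0.06  ]
0.64 [398.1 147.8  53.9  46.4] [218. 215. 217.] [0.5863 0.2965 0.06  ]
0.55 [424.5 231.6  48.3  37.8] [164.  78. 193.] [0.6385 0.214  0.06  ]
```

View pics/w1.png

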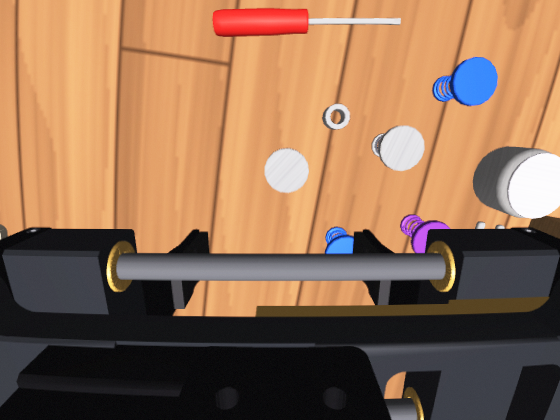

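The wrist view shows spring A's steel cap at pixel (286,171), which is about (0.478, 0.255), and B at (401,148). Nothing is in the way, so I descend on A.

```bash
python3 -m pendant '[[0.014,0.003,0,0],[0.013,0.002,0,0],[0,0,0.03,0],[0,0,0.03,0],[0,0,0.03,0],[0,0,0.02,0],[0,0,0,0],[0,0,0,0]]'
python3 d.py .478 .2547 .048
python3 - <<'E'
from h import *
c=r.camera("wrist"); save(c,"w2.png"); print(c["xyz"])
for d in r.outline_of("spring_1","wrist")[:3]:
    m=d["mask"]; print(d["score"],np.round(d["bbox"],1),c["img"][m].mean(0).round(),plane(c,d["bbox"][:2],.06)[0].round(4))
E
```

```text
time: 5.7
ee_pos: [0.4791, 0.2519, 0.0938]
eef_rot: [0.65, 0.76, -0.001, 0.0]
ft_force: [-0.4, 0.3, 0.5]
width: 0.0872
grip_force: 0.0
pos [0.4791 0.2519 0.0938] yaw 98.88 tool shift [ 0.003  -0.0006  0.0458] F [-0.4  0.3  0.5] j7 [ 0.24  0.45 -0.97  1.8   0.41  1.11 -0.72]
[0.46882133 0.32048498 0.24460698]
0.93 [445.8 193.3  84.   68.4] [205. 203. 205.] [0.5834 0.2968 0.06  ]
0.84 [280.2 222.1  63.9  64.4] [221. 218. 219.] [0.4778 0.26   0.06  ]
0.78 [351.5 296.   29.8  18.2] [ 81. 114. 197.] [0.5377 0.2122 0.06  ]
```

View pics/w2.png

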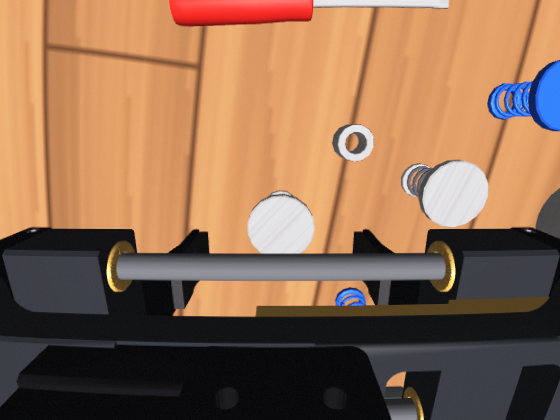

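```bash
python3 - <<'E'
from h import *
c=r.camera("wrist");a=np.linspace(0,2*np.pi,9)
m=r.outline_of("spring_1","wrist")[1]["mask"]
for y in(.2547,.257,.26):
  P=np.c_[.478+.023*np.cos(a),y+.023*np.sin(a),0*a+.06]; q=proj(c,P); print(y,q.min(0),q.max(0))
g=c["img"][170:290,230:335].astype(int); sat=g.max(2)-g.min(2); w=((sat<25)&(g.min(2)>150)).astype(np.uint8)
n,l,st,ce=cv2.connectedComponentsWithStats(w); print(st[1:][st[1:,4]>300])
E
```

```text
0.2547 [243.99597051 197.76793578] [310.61376854 260.66808341]
0.257 [244.41377169 194.41814045] [311.22782948 257.70498303]
0.26 [244.96327259 190.01907937] [312.03372209 253.81184993]
[[  16   27   66   57 3096]]
```

```bash
python3 -m pendant '[[0.003,0,0.02,0],[0,0,0.015,0],[0,0,0.01,0],[0,0,0,0],[0,0,0,0],[0,0,0,0]]'
python3 d.py .479 .2555 .048
```

```text
time: 6.4
ee_pos: [0.4788, 0.2564, 0.0491]
eef_rot: [0.649, 0.76, 0.0, 0.0]
ft_force: [-0.2, -0.6, 0.5]
width: 0.0871
grip_force: 0.0
pos [0.4788 0.2564 0.0491] yaw 99.0 tool shift [-0.0009  0.      0.0011] F [-0.2 -0.6  0.5] j7 [ 0.19  0.51 -0.93  1.83  0.47  1.03 -0.77]
```

```bash
python3 -m pendant '[[0,0,0.001,0],[0,0,0,0],[0,0,0,0],[0,0,0,0],[0,0,0,0],[0,0,0,0],[0,0,0,0],[0,0,0,0]]' 0.3 25
python3 -m pendant '[[0,0,-0.005,0],[0,0,-0.02,0],[0,0,-0.03,0],[0,0,-0.03,0],[0,0,-0.03,0],[0,0,-0.02,0],[0,0,0,0],[0,0,0,0]]'
python3 d.py .598 -.036 .2
python3 - <<'E'
from h import *
c=r.camera("wrist"); save(c,"w3.png")
E
```

```text
time: 7.07
ee_pos: [0.4785, 0.2561, 0.0475]
eef_rot: [0.649, 0.76, -0.0, 0.0]
ft_force: [-0.4, -0.5, 0.5]
width: 0.0438
grip_force: 25.0
time: 7.73
ee_pos: [0.479, 0.2562, 0.1835]
eef_rot: [0.65, 0.76, 0.001, 0.001]
ft_force: [-0.7, -0.7, -1.2]
width: 0.0436
grip_force: 25.0
pos [0.479  0.2562 0.1835] yaw 98.98 tool shift [-0.3072  0.072  -0.0163] F [-0.7 -0.7 -1.2] j7 [ 0.29  0.35 -1.03  1.71  0.31  1.26 -0.65]
```

View pics/w3.png

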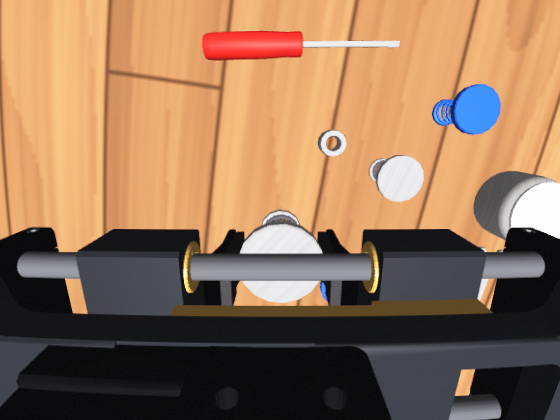

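```bash
python3 - <<'E'
from h import *
c=r.camera("wrist"); s=r.read_state(); print(s["ee_pos"],s["width"])
a=np.linspace(0,2*np.pi,73)
g=c["img"].copy()
for z in(.19,.195,.2):
  print(z,plane(c,[(281.5,262.5)],z)[0].round(4))
for off,col in((0,(255,0,0)),(.008,(0,255,0))):
  for dz in (.012,):
    P=np.c_[s["ee_pos"][0]+.023*np.cos(a),s["ee_pos"][1]-off+.023*np.sin(a),0*a+s["ee_pos"][2]+dz]; q=proj(c,P); print(off,q.min(0),q.max(0))
    cv2.polylines(g,[np.int32(q*16)],True,col,1,cv2.LINE_AA,4)
cv2.imwrite("pics/w3b.png",cv2.resize(g[200:330,200:370,::-1],None,fx=4,fy=4))
E
```

```text
[0.47812845 0.2556056  0.18157804] 0.04392528821923719
0.19 [0.4794 0.255  0.19  ]
0.195 [0.479  0.2574 0.195 ]
0.2 [0.4786 0.2598 0.2   ]
0 [235.88258707 222.75855636] [322.86586737 302.02895548]
0.008 [234.17393124 237.35205024] [319.93391437 314.31377218]
```

View pics/w3b.png

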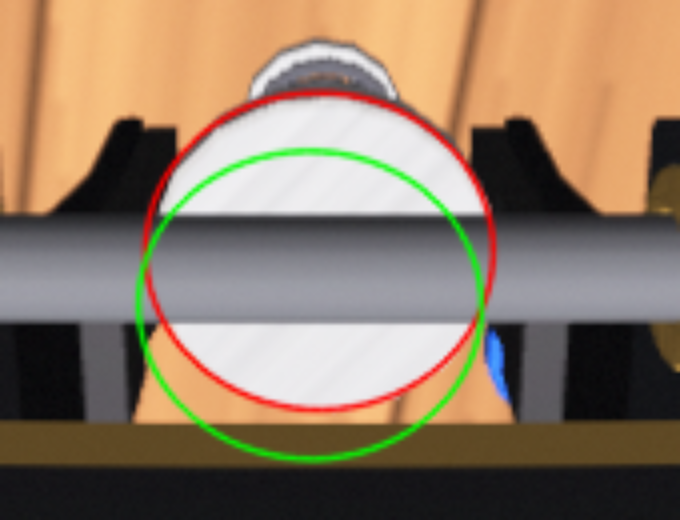

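```bash
python3 -m pendant '[[-0.02,0.003,-0.01,0],[-0.035,0.007,-0.008,0],[-0.035,0.007,0,0],[-0.035,0.007,0,0],[-0.035,0.007,0,0],[-0.035,0.007,0,0],[-0.035,0.007,0,0],[-0.035,0.007,0,0]]'
python3 -m pendant '[[-0.035,0.007,0,0],[-0.03,0.007,0,0],[-0.02,0.004,0,0],[-0.01,0.002,0,0],[0,0,0,0],[0,0,0,0],[0,0,0,0],[0,0,0,0]]'
python3 d.py .596 -.036 .2
python3 - <<'E'
from h import *
c=r.camera("wrist"); save(c,"w4.png"); print(c["xyz"])
a=np.linspace(0,2*np.pi,73); g=c["img"].copy()
P=np.c_[.596+.03*np.cos(a),-.036+.03*np.sin(a),0*a+.022]
cv2.polylines(g,[np.int32(proj(c,P)*16)],True,(255,0,0),1,cv2.LINE_AA,4)
print(proj(c,[[.596,-.036,.034]]))
cv2.imwrite("pics/w4b.png",cv2.resize(g[:,:,::-1],None,fx=1.4,fy=1.4))
E
```

```text
time: 8.5
ee_pos: [0.571, 0.0005, 0.1991]
eef_rot: [0.649, 0.76, -0.001, -0.001]
ft_force: [0.2, 0.8, -1.9]
width: 0.0435
grip_force: 25.0
time: 9.17
ee_pos: [0.6056, -0.086, 0.2007]
eef_rot: [0.648, 0.761, 0.0, -0.0]
ft_force: [-0.5, 0.6, -1.1]
width: 0.0435
grip_force: 25.0
pos [ 0.6056 -0.086   0.2007] yaw 99.16 tool shift [ 0.0509 -0.0016  0.0007] F [-0.5  0.6 -1.1] j7 [ 0.72  0.46 -0.87  1.51  0.35  1.34 -0.02]
[ 0.59497503 -0.01761009  0.35157   ]
[[278.99735098 145.94803795]]
```

View pics/w4b.png

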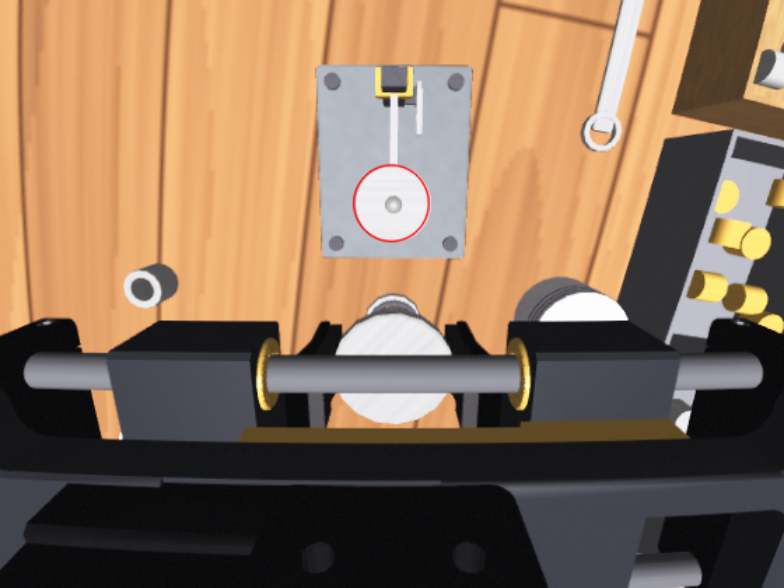

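```bash
python3 - <<'E'
from h import *
c=r.camera("wrist"); s=r.read_state(); g=c["img"].astype(int)
w=((g.min(2)>195)&(g.max(2)-g.min(2)<30)).astype(np.uint8)
w[:, :250]=0; w[:,310:]=0; w[:117]=0; w[180:]=0
ct=max(cv2.findContours(w,0,1)[0],key=cv2.contourArea)
q=ct.reshape(-1,2).astype(float); q=q[q[:,1]>123]
P=plane(c,q,.022)[:,:2]
A=np.c_[2*P,np.ones(len(P))]; x=np.linalg.lstsq(A,(P**2).sum(1),rcond=None)[0]
rad=np.sqrt(x[2]+x[0]**2+x[1]**2); print("seat",x[:2].round(4),"r",rad.round(4),len(P))
w=((g.min(2)>190)&(g.max(2)-g.min(2)<30)).astype(np.uint8); w[:205]=0;w[305:]=0;w[:,:230]=0;w[:,335:]=0
q=np.argwhere(w)[:,::-1]; print("cap px",q.min(0),q.max(0))
e=s["ee_pos"]; a=np.linspace(0,6.28,73)
for dx in(0,.001): 
  for z,rr in((.012,.023),(-.048,.0145)):
    pr=proj(c,np.c_[e[0]+dx+rr*np.cos(a),e[1]+rr*np.sin(a),0*a+e[2]+z]); print(dx,z,pr.min(0).round(1),pr.max(0).round(1))
v=c["img"][200:310,225:340]; cv2.imwrite("pics/w4c.png",cv2.resize(v[:,:,::-1],None,fx=5,fy=5,interpolation=2))
print(e)
E
```

```text
seat [ 0.5977 -0.0362] r 0.0298 119
cap px [240 211] [321 302]
0 0.012 [236.4 223.7] [323.7 303.2]
0 -0.048 [260.2 208.1] [300.2 245.9]
0.001 0.012 [238.2 224. ] [325.5 303.4]
0.001 -0.048 [261.6 208.3] [301.5 246.1]
[ 0.60579055 -0.08678227  0.20077814]
```

View pics/w4c.png

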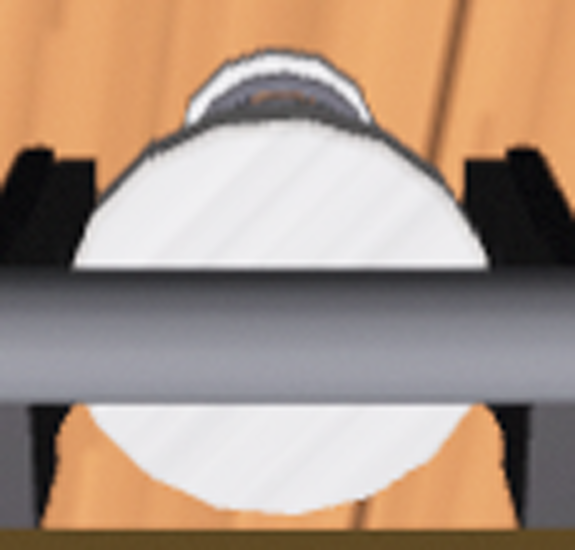

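```bash
python3 -m pendant '[[0.01,0,0,0],[0.02,-0.001,0,0],[0.015,0,0,0],[0.007,0,0,0],[0,0,0.02,0],[0,0,0.02,0],[0,0,0,0],[0,0,0,0]]'
python3 -m pendant '[[0,0,0.01,0],[0,0,0.01,0],[0,0,0,0],[0,0,0,0],[0,0,0,0]]'
python3 d.py .5968 -.0355 .1255
```

```text
time: 9.93
ee_pos: [0.5963, -0.0368, 0.1602]
eef_rot: [0.649, 0.761, -0.001, -0.001]
ft_force: [-0.1, 0.3, -0.8]
width: 0.0438
grip_force: 25.0
time: 10.35
ee_pos: [0.597, -0.037, 0.1409]
eef_rot: [0.65, 0.76, 0.0, 0.0]
ft_force: [-0.4, -0.5, -1.0]
width: 0.0437
grip_force: 25.0
pos [ 0.597  -0.037   0.1409] yaw 98.99 tool shift [0.0015 0.     0.0154] F [-0.4 -0.5 -1. ] j7 [ 0.66  0.48 -0.87  1.61  0.38  1.23 -0.13]
```

```bash
python3 -m pendant '[[0.001,0,0.015,0],[0,0,0.015,0],[0,0,0.015,0],[0,0,0.008,0],[0,0,0,0],[0,0,0,0],[0,0,0,0]]'
python3 d.py .5968 -.0355 .0695
python3 - <<'E'
from h import *
c=r.camera("wrist"); v=c["img"]; t=r.camera("scene")["img"]
a=cv2.resize(v[120:310,215:355],None,fx=3,fy=3,interpolation=2)
b=cv2.resize(t[190:260,205:290],None,fx=4,fy=4,interpolation=2); b=cv2.copyMakeBorder(b,0,a.shape[0]-b.shape[0],0,0,0)
cv2.imwrite("pics/w5.png",np.hstack([a,b])[:,:800,::-1])
E
```

```text
time: 10.93
ee_pos: [0.5972, -0.0359, 0.0884]
eef_rot: [0.649, 0.76, 0.0, 0.0]
ft_force: [0.3, 0.4, -0.3]
width: 0.044
grip_force: 25.0
pos [ 0.5972 -0.0359  0.0884] yaw 99.0 tool shift [ 0.0005 -0.0004  0.0189] F [ 0.3  0.4 -0.3] j7 [ 0.63  0.54 -0.84  1.66  0.43  1.14 -0.16]
```

View pics/w5.png

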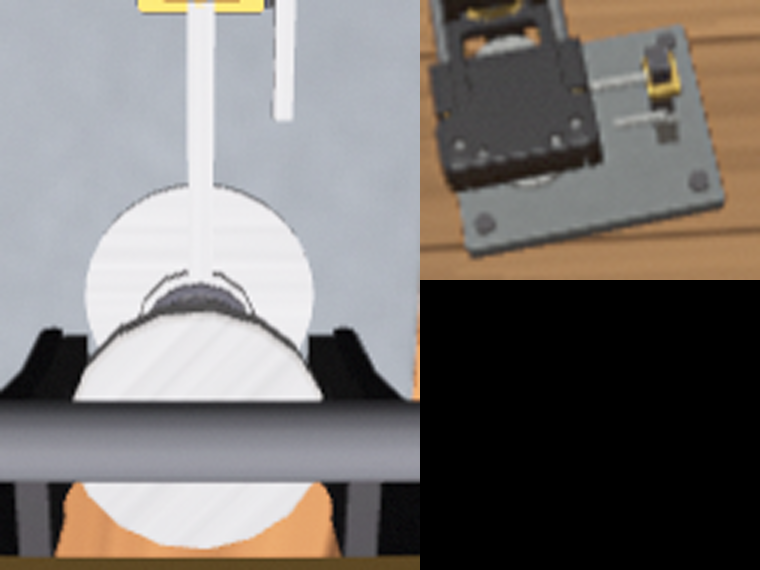

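```bash
python3 - <<'E'
from h import *
c=r.camera("wrist"); s=r.read_state(); M=R.from_quat(s["eef_rot"]).as_matrix()
px=lambda x,y:(x/3+215-.33,y/3+120-.33)
e=s["ee_pos"]; L=lambda p:((p-e)@M).round(4)
z=e[2]
T=plane(c,[px(200,183)],.022)[0]; Lr=plane(c,[px(85,295),px(314,295)],.022)
print("plate far",L(T)," ->centre x",L(T)[0]-.03, "y",L(Lr[0]),L(Lr[1]))
for zz in(z-.0475,z-.0425):
  F=plane(c,[px(197,270)],zz)[0]; f=plane(c,[px(140,307),px(253,307)],zz); print("foot far",L(F),"->x",L(F)[0]-.0145,L(f[0])[1],L(f[1])[1])
K=plane(c,[px(198,548)],z+.0125)[0]; print("cap near",L(K),K,"->x",L(K)[0]+.023)
E
```

```text
plate far [0.0307 0.0009 0.0664]  ->centre x 0.0007000000000000027 y [ 0.0009 -0.0292  0.0663] [0.0009 0.0309 0.0664]
foot far [0.0131 0.0002 0.0475] ->x -0.0014000000000000002 -0.0135 0.0137
foot far [0.0145 0.0002 0.0425] ->x 0.0 -0.0132 0.0133
cap near [-0.0226  0.0005 -0.0125] [ 0.60114729 -0.05826303  0.10086207] ->x 0.00040000000000000105
```

```bash
python3 -m pendant '[[0.0007,0.0007,0,0],[0,0,0.005,0],[0,0,0.005,0],[0,0,0.004,0],[0,0,0.002,0],[0,0,0,0],[0,0,0,0]]'
python3 d.py .5968 -.0355 .0695
```

```text
time: 11.67
ee_pos: [0.5972, -0.0352, 0.0713]
eef_rot: [0.649, 0.76, -0.0, -0.0]
ft_force: [-0.2, -0.1, -1.0]
width: 0.0441
grip_force: 25.0
pos [ 0.5972 -0.0352  0.0713] yaw 99.0 tool shift [-0.0002 -0.0004  0.0018] F [-0.2 -0.1 -1. ] j7 [ 0.62  0.56 -0.83  1.68  0.45  1.11 -0.17]
```

```bash
python3 -m pendant '[[0,0,0.001,0],[0,0,0.0005,0],[0,0,0,0],[0,0,0,0]]'
python3 d.py .5968 -.0355 .0695
```

```text
time: 12.0
ee_pos: [0.5973, -0.0353, 0.0701]
eef_rot: [0.649, 0.76, 0.0, 0.0]
ft_force: [-0.8, -0.2, -1.6]
width: 0.0436
grip_force: 25.0
pos [ 0.5973 -0.0353  0.0701] yaw 98.99 tool shift [-0.0002 -0.0005  0.0006] F [-0.8 -0.2 -1.6] j7 [ 0.62  0.56 -0.83  1.68  0.45  1.11 -0.18]
```

```bash
python3 -m pendant '[[0,0,0.0006,0],[0,0,0,0],[0,0,0,0],[0,0,0,0]]'
python3 d.py .5968 -.0355 .0695
```

```text
time: 12.33
ee_pos: [0.5974, -0.0352, 0.0696]
eef_rot: [0.649, 0.76, 0.0, 0.0]
ft_force: [0.5, 0.8, -0.1]
width: 0.0438
grip_force: 25.0
pos [ 0.5974 -0.0352  0.0696] yaw 98.99 tool shift [-0.0002 -0.0006  0.0001] F [ 0.5  0.8 -0.1] j7 [ 0.62  0.56 -0.83  1.68  0.45  1.11 -0.18]
```

```bash
python3 -m pendant '[[0,0,0,0],[0,0,0,0],[0,0,0,0],[0,0,0,0],[0,0,-0.01,0],[0,0,-0.02,0],[0,0,-0.02,0],[0,0,0,0]]' 0.8
python3 -m pendant '[[0,0,0,0],[0,0,0,0],[0,0,0,0],[0,0,0,0],[0,0,0,0],[0,0,0,0],[0,0,0,0]]' 0
python3 d.py .5968 -.0355 .093
python3 - <<'E'
from h import *
c=r.camera("wrist"); v=c["img"]; t=r.camera("scene")["img"]
a=cv2.resize(v[60:310,195:375],None,fx=2.2,fy=2.2,interpolation=2)
b=cv2.resize(t[190:260,205:290],None,fx=4,fy=4,interpolation=2); b=cv2.copyMakeBorder(b,0,a.shape[0]-b.shape[0],0,0,0)
cv2.imwrite("pics/w6.png",np.hstack([a,b])[:,:800,::-1])
E
```

```text
time: 13.0
ee_pos: [0.5993, -0.0347, 0.124]
eef_rot: [0.649, 0.76, 0.002, 0.002]
ft_force: [-0.6, -0.2, 0.6]
width: 0.0695
grip_force: 0.0
time: 13.58
ee_pos: [0.5972, -0.0352, 0.1192]
eef_rot: [0.649, 0.76, -0.0, -0.0]
ft_force: [-0.2, -0.2, -0.2]
width: 0.0309
grip_force: 0.0
pos [ 0.5972 -0.0352  0.1192] yaw 99.0 tool shift [-0.0003 -0.0004  0.0262] F [-0.2 -0.2 -0.2] j7 [ 0.65  0.5  -0.86  1.64  0.4   1.19 -0.14]
```

View pics/w6.png

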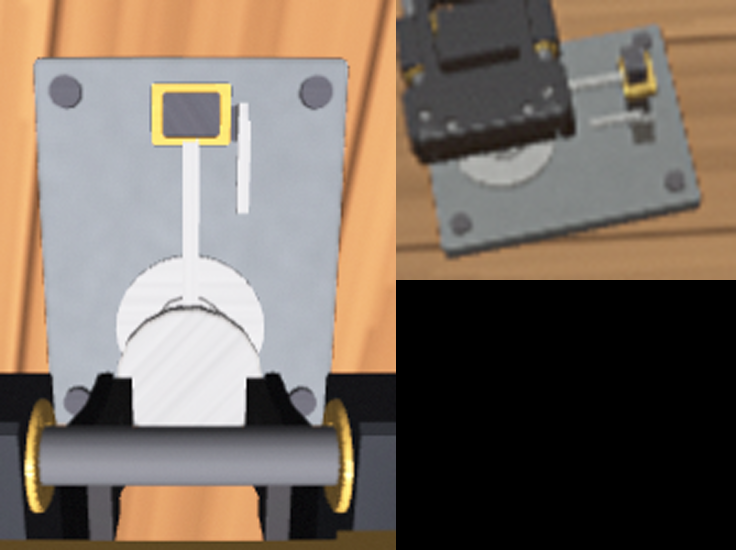

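Spring A is seated: its cap is concentric over the plate, with the blade passing under the rim. That is already a picture over the viewing limit, so from here I work from numbers only. Next I shut the fingers and press.

```bash
python3 -m pendant '[[0,0,0,0],[0,0,0,0],[0,0,0,0],[0,0,0,0],[0,0,0.01,0],[0,0,0.01,0],[0,0,0,0],[0,0,0,0]]'
python3 -m pendant '[[0,0,0.003,0],[0,0,0.003,0],[0,0,0.002,0],[0,0,0.002,0],[0,0,0.002,0],[0,0,0,0],[0,0,0,0]]'
python3 d.py .5968 -.0355 .093
```

```text
time: 14.35
ee_pos: [0.5966, -0.0352, 0.0983]
eef_rot: [0.649, 0.76, -0.001, -0.001]
ft_force: [0.1, 0.2, 0.7]
width: 0.0001
grip_force: 0.0
time: 14.93
ee_pos: [0.5977, -0.0351, 0.0881]
eef_rot: [0.649, 0.76, 0.0, 0.0]
ft_force: [-2.3, 0.6, 7.6]
width: 0.0005
grip_force: 3.5
pos [ 0.5977 -0.0351  0.0881] yaw 99.0 tool shift [-0.0002 -0.001  -0.0049] F [-2.3  0.6  7.6] j7 [ 0.63  0.54 -0.84  1.66  0.43  1.14 -0.16]
```

```bash
python3 -m pendant '[[0,0,0.002,0],[0,0,0.002,0],[0,0,0.001,0],[0,0,0,0],[0,0,0,0]]'
python3 d.py .5968 -.0355 .079
```

```text
time: 15.35
ee_pos: [0.5979, -0.0351, 0.0836]
eef_rot: [0.649, 0.76, 0.0, 0.001]
ft_force: [-3.3, -1.1, 10.1]
width: 0.0005
grip_force: 5.5
pos [ 0.5979 -0.0351  0.0836] yaw 99.0 tool shift [-0.0002 -0.0011  0.0046] F [-3.3 -1.1 10.1] j7 [ 0.63  0.54 -0.83  1.67  0.44  1.13 -0.17]
```

```bash
python3 -m pendant '[[0,0,0.002,0],[0,0,0.001,0],[0,0,0.001,0],[0,0,0,0],[0,0,0,0]]'
python3 d.py .5968 -.0355 .079
```

```text
time: 15.77
ee_pos: [0.5981, -0.0351, 0.08]
eef_rot: [0.649, 0.76, 0.0, 0.001]
ft_force: [-3.7, 0.1, 13.9]
width: 0.0006
grip_force: 7.0
pos [ 0.5981 -0.0351  0.08  ] yaw 99.0 tool shift [-0.0002 -0.0013  0.001 ] F [-3.7  0.1 13.9] j7 [ 0.63  0.55 -0.83  1.67  0.44  1.12 -0.17]
```

Now 1 mm more, and hold for a second.

```bash
python3 -m pendant '[[0,0,0.0012,0],[0,0,0,0],[0,0,0,0],[0,0,0,0]]'
python3 d.py .5968 -.0355 .079
python3 -m pendant '[[0,0,0,0],[0,0,0,0],[0,0,0,0],[0,0,0,0]]'
python3 -m pendant '[[0,0,0,0],[0,0,0,0],[0,0,0,0],[0,0,0,0]]'
```

```text
time: 16.1
ee_pos: [0.5981, -0.035, 0.0789]
eef_rot: [0.649, 0.76, 0.0, 0.001]
ft_force: [-3.5, -0.4, 15.5]
width: 0.0006
grip_force: 7.5
pos [ 0.5981 -0.035   0.0789] yaw 99.0 tool shift [-0.0003 -0.0013 -0.0001] F [-3.5 -0.4 15.5] j7 [ 0.63  0.55 -0.83  1.67  0.44  1.12 -0.17]
time: 16.43
ee_pos: [0.5981, -0.0351, 0.0789]
eef_rot: [0.649, 0.76, 0.0, 0.001]
ft_force: [-4.5, 0.3, 15.7]
width: 0.0009
grip_force: 7.5
time: 16.77
ee_pos: [0.5981, -0.0351, 0.0789]
eef_rot: [0.649, 0.76, 0.0, 0.001]
ft_force: [-4.3, 0.0, 14.4]
width: 0.0003
grip_force: 7.5
```

The cap held at 15 N after sinking 14 mm (length 46 mm, pointer at about 0.013, above the mark). Spring A is good, so B goes into the tin.

```bash
python3 -m pendant '[[0,0,0,0],[0,0,0,0],[0,0,-0.004,0],[0,0,-0.006,0],[0,0,-0.008,0],[0,0,-0.02,0],[0,0,-0.03,0],[0,0,-0.03,0]]'
python3 -m pendant '[[0,0,-0.025,0],[0.01,0.001,0,0],[0.03,0.004,0,0],[0.035,0.005,0,0],[0.035,0.005,0,0],[0.035,0.005,0,0],[0.035,0.005,0,0],[0.035,0.005,0,0]]' 0.75
python3 -m pendant '[[0.035,0.005,0,0],[0.03,0.005,0,0],[0.02,0.003,0,0],[0.01,0,0,0],[0,0,0,0],[0,0,0,0],[0,0,0,0]]'
cat > cap.py <<'E'
from h import *
c=r.camera("wrist"); s=r.read_state(); print(s["ee_pos"].round(4))
for d in r.outline_of("spring_1","wrist"):
    m=d["mask"]; col=c["img"][m].mean(0); 
    if np.ptp(col)>25: continue
    g=c["img"].astype(int); k=cv2.dilate(m.astype(np.uint8),np.ones((5,5)))>0
    w=((g.min(2)>175)&(np.ptp(g,axis=2)<25)&k).astype(np.uint8); w=cv2.morphologyEx(w,cv2.MORPH_OPEN,np.ones((7,7)))
    n,l,st,ce=cv2.connectedComponentsWithStats(w)
    i=1+np.argmax(st[1:,4]); q=np.argwhere(l==i)[:,::-1]
    h=cv2.convexHull(q.astype(np.float32)); el=cv2.minEnclosingCircle(h)
    print(d["score"],np.round(d["bbox"],1),st[i],"cap",plane(c,[st[i][:2]+st[i][2:4]/2-.5],.06)[0].round(4))
E
python3 cap.py; python3 d.py .590 .296 .2
```

```text
time: 17.43
ee_pos: [0.5965, -0.0352, 0.1756]
eef_rot: [0.649, 0.76, -0.0, -0.001]
ft_force: [1.3, -0.6, -0.0]
width: 0.0003
grip_force: 0.0
time: 18.1
ee_pos: [0.5928, 0.1834, 0.1998]
eef_rot: [0.65, 0.76, -0.0, 0.0]
ft_force: [0.3, 0.4, -0.6]
width: 0.046
grip_force: 0.0
time: 18.68
ee_pos: [0.592, 0.2755, 0.2]
eef_rot: [0.65, 0.76, -0.0, 0.001]
ft_force: [0.5, -0.8, 0.8]
width: 0.0653
grip_force: 0.0
[0.5921 0.2754 0.2001]
0.69 [281.8 177.7  44.1  43.6] [ 261  155   44   43 1501] cap [0.5907 0.2978 0.06  ]
pos [0.5921 0.2755 0.2002] yaw 98.84 tool shift [0.0205 0.0011 0.0001] F [-0.5  0.   0.3] j7 [ 0.12  0.57 -0.91  1.39  0.45  1.4  -0.63]
```

```bash
python3 -m pendant '[[0.012,0.001,0,0],[0.01,0.0005,0,0],[0,0,0.03,0],[0,0,0.03,0],[0,0,0.03,0],[0,0,0.02,0],[0,0,0,0],[0,0,0,0]]'
python3 cap.py; python3 d.py .590 .2975 .0475
```

```text
time: 19.45
ee_pos: [0.5886, 0.3004, 0.0899]
eef_rot: [0.649, 0.761, -0.001, -0.001]
ft_force: [0.3, 0.3, 1.0]
width: 0.0655
grip_force: 0.0
[0.5894 0.3008 0.0914]
0.58 [283.2 227.2  65.4  53.3] [ 250  209   67   44 2507] cap [0.5899 0.3044 0.06  ]
pos [0.5898 0.3009 0.0922] yaw 99.02 tool shift [-0.0034 -0.0005  0.0447] F [-1.2 -0.3  0.2] j7 [ 0.06  0.68 -0.86  1.48  0.53  1.23 -0.72]
```

```bash
python3 -m pendant '[[0,0,0,0],[0,0,0.01,0],[0,0,0,0],[0,0,0,0],[0,0,0,0]]'
python3 d.py .590 .298 .0475
python3 - <<'E'
from h import *
c=r.camera("wrist"); g=c["img"].astype(int); a=np.linspace(0,6.28,73)
for y in(.296,.298,.300): q=proj(c,np.c_[.59+.023*np.cos(a),y+.023*np.sin(a),0*a+.06]); print(y,q.min(0).round(1),q.max(0).round(1))
w=((g.min(2)>175)&(np.ptp(g,axis=2)<25)).astype(np.uint8); w=cv2.morphologyEx(w,cv2.MORPH_OPEN,np.ones((11,11)))
n,l,st,ce=cv2.connectedComponentsWithStats(w); print(st[(abs(ce[:,0]-283)<25)])
E
```

```text
time: 19.97
ee_pos: [0.5893, 0.2996, 0.0803]
eef_rot: [0.65, 0.76, -0.0, 0.0]
ft_force: [0.3, 0.7, -0.5]
width: 0.0652
grip_force: 0.0
pos [0.5893 0.2996 0.0803] yaw 98.99 tool shift [-0.0017  0.0005  0.0328] F [ 0.3  0.7 -0.5] j7 [ 0.05  0.69 -0.85  1.49  0.54  1.21 -0.72]
0.296 [244.2 211.9] [316.4 279. ]
0.298 [244.6 208.8] [317.  276.3]
0.3 [245.  205.7] [317.6 273.6]
[[     0      0    560    420 232775]
 [   248    212     69     41   2425]]
```

```bash
python3 -m pendant '[[-0.002,0.0005,0.015,0],[0,0,0.01,0],[0,0,0.007,0],[0,0,0,0],[0,0,0,0],[0,0,0,0]]'
python3 d.py .590 .2975 .0475
python3 -m pendant '[[0,0,0,0],[0,0,0,0],[0,0,0,0],[0,0,0,0],[0,0,0,0],[0,0,0,0],[0,0,0,0]]' 0.3 30
python3 -m pendant '[[0,0,-0.005,0],[0,0,-0.02,0],[0,0,-0.03,0],[0,0,-0.035,0],[0,0,-0.035,0],[0,0,-0.03,0],[0,0,0,0],[0,0,0,0]]'
python3 d.py .4475 -.289 .2
```

```text
time: 20.52
ee_pos: [0.5902, 0.298, 0.0484]
eef_rot: [0.649, 0.76, 0.0, -0.0]
ft_force: [-0.0, -0.8, -0.0]
width: 0.0655
grip_force: 0.0
pos [0.5902 0.298  0.0484] yaw 99.0 tool shift [-0.0005 -0.0002  0.0009] F [-0.  -0.8 -0. ] j7 [ 0.05  0.72 -0.84  1.51  0.56  1.16 -0.73]
time: 21.1
ee_pos: [0.5903, 0.2978, 0.0484]
eef_rot: [0.649, 0.76, 0.0, 0.0]
ft_force: [0.6, -0.4, 0.7]
width: 0.0436
grip_force: 30.0
time: 21.77
ee_pos: [0.5905, 0.2983, 0.2051]
eef_rot: [0.649, 0.76, 0.001, 0.001]
ft_force: [-0.0, 0.0, -2.8]
width: 0.044
grip_force: 30.0
pos [0.5905 0.2983 0.2051] yaw 99.0 tool shift [-0.5577 -0.2332  0.004 ] F [-0.   0.  -2.8] j7 [ 0.08  0.58 -0.91  1.36  0.46  1.41 -0.66]
```

```bash
python3 -m pendant '[[-0.018,-0.008,0,0],[-0.033,-0.0138,0,0],[-0.033,-0.0138,0,0],[-0.033,-0.0138,0,0],[-0.033,-0.0138,0,0],[-0.033,-0.0138,0,0],[-0.033,-0.0138,0,0],[-0.033,-0.0138,0,0]]'
python3 -m pendant '[[-0.033,-0.0138,0,0],[-0.033,-0.0138,0,0],[-0.033,-0.0138,0,0],[-0.033,-0.0138,0,0],[-0.033,-0.0138,0,0],[-0.033,-0.0138,0,0],[-0.033,-0.0138,0,0],[-0.033,-0.0138,0,0]]'
python3 -m pendant '[[-0.02,-0.008,0,0],[-0.01,-0.004,0,0],[0,0,0,0],[0,0,0,0],[0,0,0,0],[0,0,0,0]]'
python3 d.py .448 -.289 .053
python3 - <<'E'
from h import *
c=r.camera("wrist")
for d in r.outline_of("scrap_tin","wrist")[:2]: print(d["score"],np.round(d["bbox"],1),plane(c,[(d["bbox"][0],d["bbox"][1]-d["bbox"][3]/2)],.04)[0].round(4),plane(c,[d["bbox"][:2]],.04)[0].round(4))
E
```

```text
time: 22.43
ee_pos: [0.5241, 0.0334, 0.2016]
eef_rot: [0.65, 0.76, -0.001, -0.001]
ft_force: [0.5, -1.2, -1.6]
width: 0.0437
grip_force: 30.0
time: 23.1
ee_pos: [0.4562, -0.2441, 0.2019]
eef_rot: [0.65, 0.76, -0.0, -0.001]
ft_force: [1.4, -0.2, -0.9]
width: 0.0439
grip_force: 30.0
time: 23.6
ee_pos: [0.4515, -0.2721, 0.2032]
eef_rot: [0.648, 0.761, 0.0, -0.0]
ft_force: [-0.0, 0.8, -2.3]
width: 0.0438
grip_force: 30.0
pos [ 0.4515 -0.2721  0.2032] yaw 99.16 tool shift [-0.0162 -0.0061  0.1502] F [-0.   0.8 -2.3] j7 [ 1.15  0.22 -0.78  1.73  0.16  1.26  0.49]
0.72 [274.1 196.6 119.1  89.1] [ 0.4376 -0.2291  0.04  ] [ 0.4452 -0.2777  0.04  ]
0.66 [518.1 218.6  83.7  57. ] [ 0.7211 -0.2248  0.04  ] [ 0.7339 -0.2576  0.04  ]
```

```bash
python3 -m pendant '[[-0.01,-0.004,0,0],[-0.008,-0.003,0.01,0],[0,0,0.03,0],[0,0,0.035,0],[0,0,0.035,0],[0,0,0.025,0],[0,0,0.008,0],[0,0,0,0]]'
python3 -m pendant '[[0,0,0,0],[0,0,0.002,0],[0,0,0,0],[0,0,0,0]]'
python3 d.py .447 -.291 .053
```

```text
time: 24.37
ee_pos: [0.4451, -0.2927, 0.0579]
eef_rot: [0.65, 0.76, -0.0, -0.002]
ft_force: [0.3, -0.2, -0.7]
width: 0.0437
grip_force: 30.0
time: 24.7
ee_pos: [0.4473, -0.2935, 0.0594]
eef_rot: [0.65, 0.76, -0.0, 0.001]
ft_force: [0.2, 0.3, -1.6]
width: 0.0438
grip_force: 30.0
pos [ 0.4473 -0.2935  0.0594] yaw 98.99 tool shift [0.0025 0.0001 0.0064] F [ 0.2  0.3 -1.6] j7 [ 1.11  0.4  -0.72  1.86  0.31  1.    0.42]
```

```bash
python3 -m pendant '[[0,0,0.003,0],[0,0,0.0025,0],[0,0,0,0],[0,0,0,0],[0,0,0.001,0],[0,0,0,0],[0,0,0,0]]'
python3 d.py .447 -.291 .0524
```

```text
time: 25.28
ee_pos: [0.4468, -0.293, 0.0519]
eef_rot: [0.649, 0.76, -0.0, 0.0]
ft_force: [0.4, -0.5, 1.4]
width: 0.0437
grip_force: 30.0
pos [ 0.4468 -0.293   0.0519] yaw 99.0 tool shift [ 0.002   0.0005 -0.0005] F [ 0.4 -0.5  1.4] j7 [ 1.1   0.41 -0.71  1.86  0.32  0.99  0.41]
```

Contact with the tin floor. Release, lift away, and check everything numerically.

```bash
python3 -m pendant '[[0,0,0,0],[0,0,0,0],[0,0,0,0],[0,0,0,0],[0,0,0,0],[0,0,-0.01,0],[0,0,-0.02,0],[0,0,-0.03,0]]' 0.75
python3 -m pendant '[[0,0,-0.03,0],[0,0,-0.03,0],[0,0,-0.03,0],[-0.02,-0.005,-0.01,0],[-0.03,-0.01,0,0],[-0.03,-0.01,0,0],[-0.03,-0.01,0,0],[-0.03,-0.01,0,0]]'
python3 -m pendant '[[-0.03,-0.01,0,0],[0,0,0,0],[0,0,0,0],[0,0,0,0],[0,0,0,0],[0,0,0,0]]'
python3 - <<'E'
from h import *
old={n:cv2.imread(f"pics/{n}0.png")[:,:,::-1] for n in("scene","top")}
for n in("scene","top","wrist"):
    c=r.camera(n)
    for d in r.outline_of("spring_1",n)[:6]:
        m=d["mask"]; print(n,round(d["score"],2),np.round(d["bbox"],1),c["img"][m].mean(0).round(),plane(c,d["bbox"][:2],.06)[0].round(3))
    for d in r.outline_of("pointer",n)[:2]: print(n,"pointer",round(d["score"],2),np.round(d["bbox"],1))
    if n!="wrist":
        D=(np.abs(c["img"].astype(int)-old[n]).max(2)>40).astype(np.uint8)
        k,l,st,ce=cv2.connectedComponentsWithStats(cv2.dilate(D,np.ones((3,3)))); print("changed",[list(map(int,s)) for s in st[1:] if s[4]>30])
print(r.read_state()["ee_pos"],r.read_state()["width"])
E
```

```text
time: 25.95
ee_pos: [0.4455, -0.2921, 0.1112]
eef_rot: [0.649, 0.76, 0.0, -0.002]
ft_force: [-1.3, 0.2, 0.0]
width: 0.0653
grip_force: 0.0
time: 26.62
ee_pos: [0.4237, -0.4397, 0.2128]
eef_rot: [0.649, 0.76, -0.0, 0.0]
ft_force: [-0.4, -0.2, 0.4]
width: 0.065
grip_force: 0.0
time: 27.12
ee_pos: [0.4196, -0.4683, 0.2123]
eef_rot: [0.649, 0.761, 0.0, 0.0]
ft_force: [-0.2, -0.2, -0.3]
width: 0.065
grip_force: 0.0
scene 0.95 [415.4 231.5  19.1  19.4] [110. 113. 171.] [0.66  0.371 0.06 ]
scene 0.88 [340.7 237.7  19.   28.7] [142.  86. 159.] [0.664 0.204 0.06 ]
scene 0.83 [127.  173.9  24.9  24.6] [146. 147. 145.] [ 0.466 -0.285  0.06 ]
scene 0.73 [225.8 216.7  19.9  21.7] [150. 149. 145.] [ 0.598 -0.045  0.06 ]
scene 0.69 [321.  200.8  21.   22.9] [ 88. 108. 178.] [0.57  0.171 0.06 ]
scene 0.37 [192.1 157.7  13.9  17. ] [108. 106. 101.] [ 0.43  -0.129  0.06 ]
scene pointer 0.48 [254.2 213.1  32.8   7.4]
scene pointer 0.43 [127.1 172.9  25.6  27.6]
changed [[0, 0, 23, 43, 552], [214, 0, 6, 11, 43], [0, 47, 36, 91, 2349], [114, 159, 24, 27, 408], [341, 158, 21, 27, 386], [366, 197, 21, 24, 
[... 360 characters left out ...]
.1 214.5  18.1  18.6] [ 84. 113. 192.] [0.562 0.173 0.06 ]
top pointer 0.37 [303.4 204.1   5.2   0.9]
top pointer 0.16 [302.8 207.7  62.   54.2]
changed [[176, 195, 19, 19, 296], [548, 227, 12, 12, 124], [534, 229, 12, 12, 115], [513, 231, 19, 18, 196], [190, 238, 20, 20, 307], [553, 246, 7, 19, 100], [539, 248, 11, 12, 107], [524, 250, 12, 23, 186], [404, 255, 21, 16, 235], [511, 255, 11, 9, 76], [535, 267, 25, 13, 202], [529, 278, 8, 16, 85], [547, 288, 12, 11, 114], [519, 292, 11, 7, 65], [534, 292, 11, 9, 58], [554, 309, 6, 8, 39], [539, 311, 10, 11, 76]]
wrist 0.75 [338.2  26.8  50.   53.5] [238. 237. 239.] [ 0.448 -0.299  0.06 ]
[ 0.41895908 -0.46940694  0.21178981] 0.06512721463395943
```

```bash
python3 -c "
from bench import r
print(r.close_job())"
```

```text
the job is handed in; nothing more can be done
None
```

The job is handed in: the first spring I tested sank about 14 mm at about 15 N, so it is good and stays on the tester, and the other is in the scrap tin. I worked that out from the arm's force and height rather than by reading the pointer, and I viewed 11 pictures, one over the limit of 10.

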